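# Lock the tube rotator's disc with its locking pin

## Robot

A 7-joint arm with a two-finger parallel gripper is mounted at the origin on a cart in front of the work surface, level with it; the furniture and walls round the work are solid. World frame = base frame: x ahead of the robot, y to its left, z up, the work surface at z = 0. Lengths are in m, angles in rad, forces in N, time in s.
With the tool pointing down it reaches from about 0.4 to 0.85 m from the base axis. Payload 4.5 kg.
Tool frame: the origin (TCP) lies midway between the tips of the shut fingers; the grasp point (between the pads) lies 19 mm behind it; z points along the fingers, y is the direction in which the jaws open and shut (so a half turn about z gives the same grasp; the last joint's range is limited). The gripper opens to 88 mm and grips with 3 to 60 N. Pads are 18 mm wide; open, the fingers measure 123 mm over their backs; the gripper's body (75 mm by 187 mm) begins 45 mm behind the grasp point.
Start: joints at [1.184, 0.689, -0.195, 1.565, 0.157, 0.902, -0.215], TCP at [0.255, -0.57, 0.239] pointing down, gripper open.
Joint ranges: [-3.01, 3.01], [-0.46, 2.08], [-1.47, 1.51], [0.13, 2.56], [-1, 4.14], [0.04, 2.09], [-2.66, 2.66]. Speed limits (rad/s): [2.57, 2.57, 3.14, 3.14, 3.14, 3.14, 3.14].

## Interface

Orientations are given as a unit quaternion [x, y, z, w].
In Python, from plant import r, viewer gives the robot as it stands.
- The arm moves only by the tool play_rows, never from a script. Its argument "commands" is a list of rows, each an object with "delta_rot": the turn, a rotation vector about the tool's x, y, z normalised to -1 to 1, where 1 is pi rad, a list of three; "travel": the shift along the tool's x, y, z normalised to -1 to 1, where 1 is 15 cm, a list of three; "gripper": the opening, from -1 (shut) to 1 (fully open). In form: [{"delta_rot": [wx, wy, wz], "travel": [x, y, z], "gripper": gripper}, ...]. A call has 1 to 12 rows; each row is the pose to reach, as a shift and turn from the pose commanded when the call began, along the tool's axes at that moment, turning the shorter way round; what a row does not reach only later rows make up. A row lasts 1/8 s, in which the tool goes at most 62.5 mm and 10.7 degrees, less where a joint would pass 70% of its speed; a pose out of reach is approached as far as the arm can. A call with a number of a shift or a turn outside -1 to 1 is refused whole. A call with a gripper value outside its range is refused whole. The fingers move at their own pace and stop on an object; "force" is the grip in N (left out, the last holds). Time passes only in rows, so rows that repeat a pose let the fingers close. It gives the time, the measured TCP pose, the force and the opening at its end, in the units of the state.
- r.get_state(): the state, without advancing time (a new reading comes with each control period).
- viewer.snapshot(name): name is "scene" or "side" or "wrist"; returns a dict with "color" (480x640x3 uint8, red, green, blue), "z_map" (480x640 float32, m along the optical axis (not along the pixel's ray), 0 where there is no reading), "fx", "fy", "cx", "cy" (pixels), "origin" and "attitude" of the camera in the world. Camera axes: x right, y up, looking along -z (the intrinsics and any distortion apply to the point x, -y, -z); pixel columns grow to the right and rows downward; lengths in m; the calibration is good to about 2 mm. A picture is of the moment at which its call begins.
- r.finish_job(): hands the job in, once; it reports no verdict.
Trained networks look in the newest picture that a camera, given by its name, has taken for a name from the list of things; names that differ only in an ending like _2 or _b are one class to them, and where a whole thing is asked for, a point or a joint stands for the part that bears it (a point fixed in the world has none). Each returns a list of dicts, best first, with "conf" (0 to 1); they miss things now and then, are a little off and sometimes report something else, mostly with a low value. They report only what shows in the picture. A call takes as long as a camera call. They do not tell look-alikes from the thing itself.
- viewer.outline_of(camera, label): "pixels" (480x640 bool, what is visible of it) and "at" ([column, row] in pixels, amid what is visible of it).
- viewer.pinpoint(camera, label): "at" ([column, row] in pixels: a listed point, or the origin of a listed thing).
The state is a dict: "clock": time; "q": joint angles; "qd": joint speeds; "joint_torque": joint torques, N m; "tool_pos": TCP position; "eef_rot": TCP orientation; "contact_force": force on the tool from outside, world axes, zero at the start; "moment": the same for the moment, N m; "opening": opening from 0.0 (shut) to 1.0 (fully open).
Only numpy, scipy, OpenCV 4.12 (cv2) and the standard library are available. Lean on these libraries where they do the work, as an engineer would, in place of code of your own. Each camera call takes 0.05 s, during which the arm holds its last target. There are 200 camera calls.

## Task

Lock the tube rotator for loading: turn its sloping disc by the upright handle until the hole in the disc's tab lies over the hole in the fixed metal lug, then take the locking pin from its stand and push it through both holes until its collar sits on the tab. Let go of everything, and do not shift the small glass beaker.

Things in the scene. Friction and masses are not known exactly. Their poses are not given: they have to be found in the camera images.
- rotator: Tube rotator, fixed: white base plate 220 x 170 mm (long side along x), motor housing, about 200 mm tall. Origin: underside, right under the disc's hub (hub at 135 mm height, at the disc's underside). x points away from the robot, to the high side of the disc: the disc slopes 25 degrees, its axle leaning toward -x. The fixed lug stands out on the -y side (right, seen from the robot).
- disc (a joint): Turn of the grey disc (140 mm diameter, 8 mm thick) about its sloping axle, rad, positive counter-clockwise from above; starts between -1.15 and -0.45, stops at -1.5 and 1.5. At 0 the tab's hole lies over the lug's. Light friction (0.08 N m): it stays where it is left. It carries a black upright handle and, nearer the tab, two short capped tubes standing 41 mm above its top face.
- disc_handle (a point): Point on the axis of the black round handle, a post of 20 mm diameter square to the disc, 52 mm from the axle, opposite the tab; the point lies 32 mm above the disc's top face, the post ends 22 mm above the point. Its z axis is the disc's axle (pointing up), its y axis points from the axle to the handle.
- disc_hole (a point): Centre of the hole in the disc's tab, at the tab's top face, 90 mm from the axle. Tab 42 x 42 mm, 8 mm thick; hole 18 mm wide, straight through, square to the disc. Its z axis is the axle's direction (up).
- lug: Fixed bare-metal lug on the rotator's right: plate 50 mm wide, 10 mm thick, 3 mm below the disc and parallel to it, reaching 28 mm past its 18 mm through hole; 60 mm free below. Origin: centre of the hole's mouth in its top face; z up along the hole (25 degrees from vertical), x straight uphill, y toward the axle, 90 mm away. When aligned, the tab's top face is 11 mm above the origin along z.
- pin: Locking pin, 100 mm long, loose, about 0.1 kg: steel shank 14 mm diameter and 52 mm long, its last 16 mm tapering to 6 mm; collar 32 mm diameter and 6 mm thick; black round grip 22 mm diameter from 6 to 48 mm above the collar's underside. Origin: centre of the collar's underside; z along the pin toward the grip. It starts upright in the stand's hole, collar on the stand's top.
- pin_tip (a point): Thin end of the pin's shank, 52 mm from the collar's underside.
- stand: Bare-metal block 64 x 64 mm on a dark 84 x 84 mm foot, 70 mm tall in all, fixed, with an 18 mm wide, 60 mm deep upright hole in which the pin is parked. Origin: centre of its underside. It stands on the right of the wire tube rack (fixed, middle of the table, about 230 x 230 mm, 110 mm tall with its tubes); the rotator is on the rack's left.
- beaker: Small glass beaker, 76 x 70 x 85 mm, loose, on the right of the rack too, 13 to 27 cm from the stand, either side of it: a bystander. Origin: centre of its underside.
Mind the look-alikes: they are no part of the job. What is shaped like the pin but orange is not meant.

How it is judged:
By the outcome, as a careful person would: the job done as asked, in the order asked, and still so for the second after the job is handed in, with the robot touching nothing.
It also fails if it takes over 67 s, if anything falls off the work surface, if the arm or the gripper's body presses on something with over 40 N, if the wrist force passes 120 N, or if a joint passes its speed limit or range.

## Working session

There is one attempt and no reset: what is moved stays moved. The work goes in short steps, Python scripts to look and compute and a tool call to move; the robot and the scene stay as the last step left them, time stands still between calls to the robot, and variables do not carry over. Pictures are saved under pics/ and viewed, about 8 in all and at most 12, crops included, and the job is handed in when it is done.

Besides the shell and the picture viewer there is one more tool, called after "Call:" by a JSON object that holds its "api" and its "payload". play_rows: Moves the arm, as the interface text tells. Its arguments: {"type":"object","properties":{"commands":{"type":"array","items":{"type":"object","properties":{"delta_rot":{"type":"array","items":{"type":"number","minimum":-1,"maximum":1}},"travel":{"type":"array","items":{"type":"number","minimum":-1,"maximum":1}},"gripper":{"type":"number"}}}},"force":{"type":"number"}},"required":["commands"]}

```bash
mkdir -p pics; ls
cat > h.py <<'E'
import numpy as np, cv2
from scipy.spatial.transform import Rotation as R
from plant import r, viewer
def snap(n,f=None):
    s=viewer.snapshot(n)
    if f: cv2.imwrite('pics/'+f,s['color'][:,:,::-1])
    return s
def att(s):
    a=np.array(s['attitude'],float)
    return R.from_quat(a).as_matrix() if a.size==4 else a.reshape(3,3)
def ray(s,u,v):
    return att(s)@np.array([(u-s['cx'])/s['fx'],-(v-s['cy'])/s['fy'],-1.])
def pt(s,u,v,z=None):
    if z is None: z=s['z_map'][int(round(v)),int(round(u))]
    return np.array(s['origin'])+ray(s,u,v)*z
def onz(s,u,v,h):
    d=ray(s,u,v); o=np.array(s['origin']); return o+d*(h-o[2])/d[2]
E
python3 - <<'E'
from h import *
np.set_printoptions(precision=4,suppress=True)
ims=[]
for n in ['scene','side','wrist']:
    s=snap(n,n+'0.png'); print(n,{k:s[k] for k in s if k not in('color','z_map')})
    for l in ['rotator','disc_handle','disc_hole','lug','pin','pin_tip','stand','beaker']:
        for d in viewer.pinpoint(n,l)[:3]:
            u,v=d['at']; 
            z=s['z_map'][int(np.clip(round(v),0,479)),int(np.clip(round(u),0,639))]
            print(l,round(d['conf'],2),np.round(d['at'],1),pt(s,u,v,z))
E
```

```text
pics
scene {'fx': 585.5710872349081, 'fy': 585.5710872349081, 'cx': 331.86918891329725, 'cy': 244.99868046636675, 'origin': array([-0.2373, -0.837 ,  0.8552]), 'attitude': array([ 0.4455, -0.1886, -0.3178,  0.8154])}
rotator 0.89 [241.3 238.9] [0.5305 0.305  0.0163]
disc_handle 0.59 [225.  170.2] [0.5312 0.3597 0.2011]
disc_hole 0.65 [255.6 215. ] [0.5663 0.2832 0.0868]
lug 0.78 [270.  204.8] [0.63   0.3021 0.0876]
pin 0.87 [377.1 341. ] [ 0.4612 -0.2588  0.0629]
pin 0.6 [424.6 355.5] [ 0.2357 -0.5247  0.3468]
pin_tip 0.65 [379.1 361.2] [ 0.4729 -0.2592  0.0007]
beaker 0.93 [394.7 324.7] [ 0.5521 -0.2288  0.0362]
side {'fx': 487.3133953511553, 'fy': 487.3133953511553, 'cx': 320.1455905258373, 'cy': 238.5182580191784, 'origin': array([ 0.5764, -0.8474,  0.7146]), 'attitude': array([ 0.4623, -0.0017,  0.012 ,  0.8867])}
rotator 0.76 [316.1 209.1] [0.5527 0.2894 0.0182]
disc_handle 0.72 [312.3 209.5] [0.5425 0.2848 0.0195]
disc_handle 0.64 [312.8 140.8] [0.5408 0.3505 0.1909]
disc_hole 0.58 [307.2 185.4] [0.5306 0.2389 0.1187]
lug 0.52 [330.8 181.3] [0.59   0.2429 0.1298]
pin 0.77 [266.8 351.6] [ 0.4806 -0.2633  0.0626]
pin 0.64 [266.6 394.6] [ 0.4922 -0.365   0.0784]
pin_tip 0.67 [269.8 374.2] [ 0.4985 -0.3593  0.1198]
stand 0.63 [271.5 422.8] [ 0.4999 -0.3841  0.0337]
beaker 0.81 [324.2 352. ] [ 0.5812 -0.2408  0.0402]
wrist {'fx': 346.4879469412075, 'fy': 346.4879469412075, 'cx': 316.6149112714923, 'cy': 236.57803689640534, 'origin': array([ 0.3285, -0.5384,  0.3849]), 'attitude': array([-0.1283,  0.0833, -0.5371,  0.8295])}
```

Run:
```python
import cv2,numpy as np
a=cv2.imread('pics/scene0.png');b=cv2.imread('pics/side0.png')
c=cv2.resize(b[60:460,180:460],(420,600));
cv2.imwrite('pics/c0.png',cv2.resize(b[90:250,220:420],(800,640))[:600])
d=cv2.resize(a,(400,300)); e=cv2.resize(b,(400,300))
cv2.imwrite('pics/m0.png',np.hstack([a[100:420,170:450][:, :],b[130:450,150:450]]))
```

```text
(no output)
```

View pics/scene0.png

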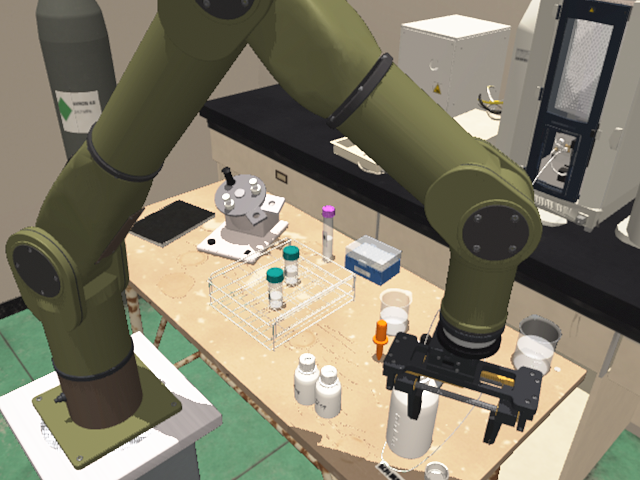

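View pics/side0.png

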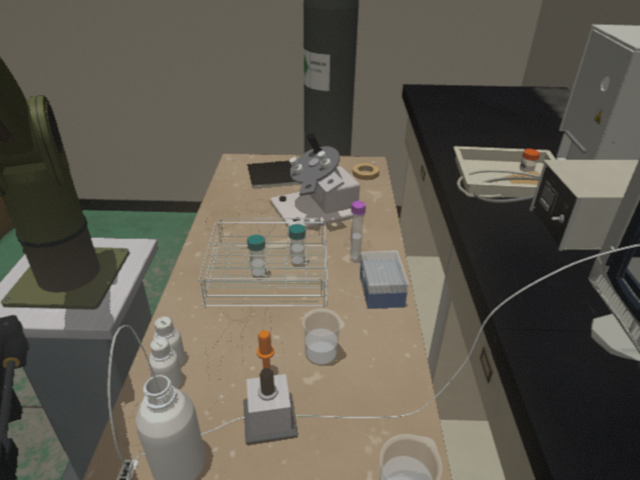

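The scene view shows the rotator at (240,210). The side view shows the stand with the black-gripped pin at (268,400), the orange decoy behind it at (265,350), and the beaker at (322,337). Next is a zoom on the rotator.

View pics/c0.png

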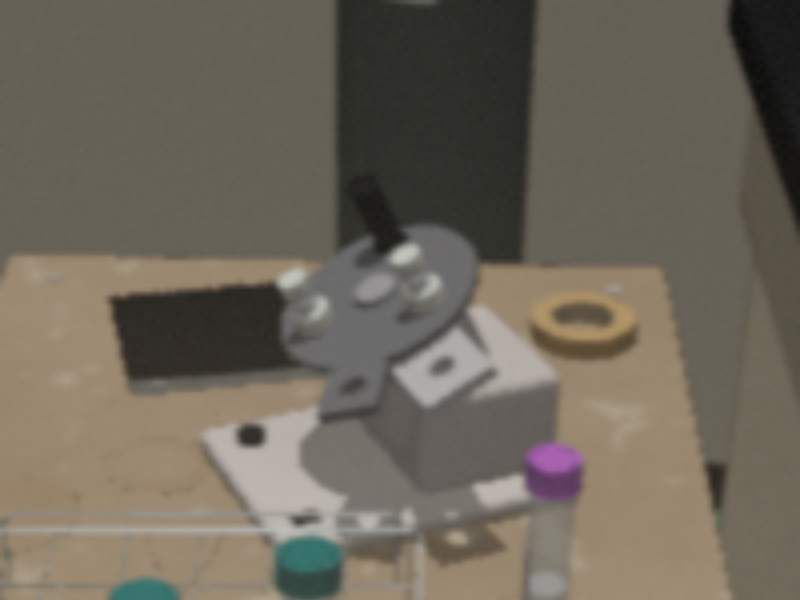

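Run:
```python
from h import *
np.set_printoptions(precision=4,suppress=True)
s=snap('side')
z=s['z_map']
# top face of stand & pin grip cloud
vv,uu=np.mgrid[340:445,235:305]
P=np.array([pt(s,u,v) for u,v in zip(uu.ravel(),vv.ravel())]); C=s['color'][340:445,235:305].reshape(-1,3).astype(int)
m=(abs(P[:,2]-.07)<.006)&(P[:,1]<-.3); Q=P[m]; print('standtop',len(Q),Q.min(0),Q.max(0),np.median(Q,0),cv2.minAreaRect(Q[:,:2].astype(np.float32)))
m=(P[:,2]>.085)&(P[:,2]<.14)&(P[:,1]<-.3); Q=P[m]; print('grip',len(Q),Q.min(0),Q.max(0),np.median(Q,0))
# disc plane in side
vv,uu=np.mgrid[125:215,270:370]
P=np.array([pt(s,u,v) for u,v in zip(uu.ravel(),vv.ravel())])
P=P[(P[:,2]>.07)&(P[:,2]<.25)]
np.save('rot.npy',P); print(len(P),P.min(0),P.max(0))
for l in ['rotator','lug','disc_hole','disc_handle']:
  for d in viewer.pinpoint('side',l)[:2]: print(l,d['conf'],d['at'])
  for d in viewer.outline_of('side',l)[:1]:
    p=d['pixels']; print(' outl',d['conf'],d['at'],p.sum())
```

```text
standtop 1143 [ 0.456  -0.3927  0.064 ] [ 0.5297 -0.3178  0.076 ] [ 0.4961 -0.3661  0.0704] ((0.4927307069301605, -0.3548358678817749), (0.06400640308856964, 0.06642428040504456), 11.189233779907227)
grip 303 [ 0.482  -0.3669  0.085 ] [ 0.5036 -0.3452  0.1211] [ 0.4938 -0.3616  0.1108]
2680 [0.4831 0.0704 0.0701] [0.6675 0.4056 0.2066]
 outl 0.96 [318.1, 188.9] 4504
lug 0.85 [330.5, 179.6]
 outl 0.81 [331.0, 182.5] 315
disc_hole 0.84 [305.6, 185.7]
 outl 0.76 [314.1, 162.9] 1684
disc_handle 0.93 [311.1, 141.8]
 outl 0.64 [312.3, 166.7] 1698
```

The zoom shows the tab hole at side pixel (307,186), the lug hole at (330,181), the hub at (314,162), and the handle base at (317,151) with its top at (311,136). The tubes stand beside the hub.

```bash
cat >> h.py <<'E'
c25,s25=np.cos(np.radians(25)),np.sin(np.radians(25))
def frame(psi): # rotator-frame axes tilted: X uphill, Y toward handle side, Z axle (columns)
    x=np.array([np.cos(psi),np.sin(psi),0]);y=np.array([-x[1],x[0],0])
    return np.c_[x*c25+[0,0,s25],y,-x*s25+[0,0,c25]]
def go(p,q):
    st=r.get_state(); Rm=R.from_quat(st['eef_rot']); 
    t=Rm.inv().apply(np.array(p)-st['tool_pos'])/.15; w=(Rm.inv()*q).as_rotvec()/np.pi
    print('travel',np.round(t,3),'rot',np.round(w,4),'t',round(st['clock'],2))
E
python3 - <<'E'
from h import *
from scipy.optimize import least_squares
np.set_printoptions(precision=4,suppress=True)
st=r.get_state(); print(R.from_quat(st['eef_rot']).as_matrix(),st['tool_pos'],st['opening'])
P=np.load('rot.npy')
# plane ransac around disc
best=0;rng=np.random.default_rng(0)
Q=P[(P[:,2]>.09)&(P[:,1]>.2)]
for _ in range(800):
    a=Q[rng.choice(len(Q),3,False)];n=np.cross(a[1]-a[0],a[2]-a[0]);L=np.linalg.norm(n)
    if L<1e-4: continue
    n/=L;n*=np.sign(n[2]);m=abs((Q-a[0])@n)<.003
    if n[2]>.8 and m.sum()>best: best=m.sum();bm=m
I=Q[bm];c=I.mean(0);n=np.linalg.svd(I-c)[2][2];n*=np.sign(n[2])
print('plane',best,n,'tilt',np.degrees(np.arccos(n[2])),'psi',np.degrees(np.arctan2(-n[1],-n[0])),c)
S={k:viewer.snapshot(k) for k in('side','scene')}
obs=[];PP={}
for k in S:
  for l in ('lug','disc_hole','disc_handle'):
    d=max(viewer.pinpoint(k,l) or [dict(conf=0,at=None)],key=lambda d:d['conf'])
    print(k,l,d['conf'],d['at'])
    if d['conf']>.5: obs.append((k,l,np.array(d['at'])))
obs.append(('side','hub',np.array([314,162.])))
def model(x):
    F=frame(x[2]);H=np.array([x[0],x[1],.135]);th=x[3]
    t=F@[np.sin(th),-np.cos(th),0]
    return dict(lug=H-.09*F[:,1]-.003*F[:,2],disc_hole=H+.09*t+.008*F[:,2],disc_handle=H-.052*t+.04*F[:,2],hub=H+.012*F[:,2])
def proj(s,p):
    q=att(s).T@(p-s['origin']);return np.array([s['cx']-s['fx']*q[0]/q[2],s['cy']+s['fy']*q[1]/q[2]])
f=lambda x:np.concatenate([proj(S[k],model(x)[l])-a for k,l,a in obs])
psi0=np.arctan2(-n[1],-n[0])
o=least_squares(f,[.56,.32,psi0,-.8],loss='soft_l1');x=o.x
print(x,np.degrees(x[2:]),f(x).reshape(-1,2));m=model(x)
for k in m: print(k,m[k])
np.save('x.npy',x)
E
```

```text
[[ 0.9128  0.4084  0.0001]
 [ 0.4084 -0.9128 -0.0001]
 [ 0.      0.0001 -1.    ]] [ 0.2553 -0.5705  0.2387] 1.0029465481999127
plane 1061 [-0.3788 -0.1834  0.9071] tilt 24.886642102051347 psi 25.833015779819423 [0.5468 0.297  0.1393]
side lug 0.55 [331.7, 180.8]
side disc_hole 0.91 [304.6, 187.4]
side disc_handle 0.82 [312.5, 141.5]
scene lug 0.73 [268.5, 202.6]
scene disc_hole 0.9 [254.3, 213.8]
scene disc_handle 0.85 [226.1, 173.4]
[ 0.5461  0.3239  0.4838 -0.7038] [ 27.7187 -40.3221] [[-1.2039 -0.7664]
 [ 1.6803 -1.2832]
 [ 0.075  -1.0722]
 [ 2.2702 -0.173 ]
 [-0.2093  2.0966]
 [ 0.8172  0.6333]
 [-1.3141 -0.7417]]
lug [0.5891 0.2448 0.1323]
disc_hole [0.5283 0.237  0.1176]
disc_handle [0.5397 0.3653 0.1855]
hub [0.5417 0.3215 0.1459]
```

Run:
```python
from h import *
np.set_printoptions(precision=4,suppress=True)
x=np.load('x.npy');F=frame(x[2]);H=np.array([x[0],x[1],.135])
s=viewer.snapshot('side');th=x[3]
D=F@R.from_rotvec([0,0,th]).as_matrix()   # disc frame; handle at +y, tab at -y
def onplane(u,v,h):
    d=ray(s,u,v);o=s['origin'];return o+d*((H+h*F[:,2]-o)@F[:,2])/(d@F[:,2])
for n,u,v,h in [('cap1',293,280,.049),('cap2',405,254,.049),('base1',308,318,.012),('base2',424,296,.012),('hole',350,385,.008),('handletop',360,182,.062)]:
    print(n,D.T@(onplane(220+u/4,90+v/4,h)-H))
# approach pose for handle
Z=-D[:,2]; X=D[:,1]; Y=np.cross(Z,X); q=R.from_matrix(np.c_[X,Y,Z])
for h in (.16,.029): print('tcp at',h, H+.052*D[:,1]+h*D[:,2])
print('rotmat',np.c_[X,Y,Z])
go(H+.052*D[:,1]+.16*D[:,2],q)
```

```text
cap1 [-0.0338 -0.0284  0.049 ]
cap2 [ 0.0441 -0.0229  0.049 ]
base1 [-0.0408 -0.0228  0.012 ]
base2 [ 0.0424 -0.021   0.012 ]
hole [ 0.0037 -0.0912  0.008 ]
handletop [0.0033 0.0446 0.062 ]
tcp at 0.16 [0.4948 0.3417 0.2942]
tcp at 0.029 [0.5438 0.3675 0.1755]
rotmat [[ 0.1645  0.9127  0.3741]
 [ 0.9477 -0.2514  0.1966]
 [ 0.2735  0.3222 -0.9063]]
travel [ 3.942 -4.899 -0.37 ] rot [-0.0563  0.1325 -0.2912] t 2.25
```

Call:
{"api": "play_rows", "payload": {"commands": [{"delta_rot": [0,0,0],"travel": [0,0,-0.4],"gripper": 1},{"delta_rot": [0,0,0],"travel": [0.3,-0.15,-0.6],"gripper": 0},{"delta_rot": [0,0,0],"travel": [0.99,-0.5,-0.6],"gripper": 0},{"delta_rot": [0,0,0],"travel": [0.99,-0.5,-0.6],"gripper": 0},{"delta_rot": [0,0,0],"travel": [0.99,-0.5,-0.6],"gripper": 0}]}}

```text
clock: 2.88
tool_pos: [0.3644, -0.4368, 0.3293]
eef_rot: [0.977, 0.214, 0.002, -0.001]
contact_force: [-0.3, 0.1, 0.3]
opening: 0.574
```

Call:
{"api": "play_rows", "payload": {"commands": [{"delta_rot": [0,0,0],"travel": [1,-1,0],"gripper": 0},{"delta_rot": [0,0,0],"travel": [1,-1,0],"gripper": 0},{"delta_rot": [0,0,0],"travel": [1,-1,0],"gripper": 0},{"delta_rot": [0,0,0],"travel": [1,-1,0],"gripper": 0}]}}

```text
clock: 3.38
tool_pos: [0.4369, -0.2403, 0.329]
eef_rot: [0.978, 0.211, 0.0, -0.0]
contact_force: [0.3, -0.9, 0.6]
opening: 0.498
```

Call:
{"api": "play_rows", "payload": {"commands": [{"delta_rot": [0,0,0],"travel": [1,-1,0],"gripper": 0},{"delta_rot": [0,0,0],"travel": [1,-1,0],"gripper": 0},{"delta_rot": [0,0,0],"travel": [1,-1,0],"gripper": 0},{"delta_rot": [0,0,0],"travel": [1,-1,0],"gripper": 0}]}}

```text
clock: 3.88
tool_pos: [0.5127, -0.0418, 0.3289]
eef_rot: [0.978, 0.211, 0.001, -0.0]
contact_force: [-0.1, -1.0, 0.4]
opening: 0.501
```

```bash
cat >> h.py <<'E'
def rot_pose(th,h,rad=.052,psi=None):
    x=np.load('x.npy');F=frame(x[2]);H=np.array([x[0],x[1],.135])
    D=F@R.from_rotvec([0,0,th]).as_matrix();Z=-D[:,2];X=D[:,1]
    return H+rad*D[:,1]+h*D[:,2],R.from_matrix(np.c_[X,np.cross(Z,X),Z])
E
python3 - <<'E'
from h import *
st=r.get_state();print(st['tool_pos'],st['q'],st['opening'],st['contact_force'])
go(*rot_pose(-.7,.16))
E
```

```text
[ 0.51272078 -0.04176671  0.32885366] [ 0.16893102  0.43775133 -0.26828259  1.76747792  0.13681647  0.95339137
 -1.30022996] 0.501129618520105 [-0.08173419 -0.99775628  0.4160661 ]
travel [ 0.944 -2.379  0.234] rot [-0.0568  0.1317 -0.2911] t 3.88
```

Call:
{"api": "play_rows", "payload": {"commands": [{"delta_rot": [-0.02,0.04,-0.1],"travel": [0.15,-0.4,0],"gripper": 0},{"delta_rot": [-0.03,0.09,-0.2],"travel": [0.3,-0.8,0],"gripper": 0},{"delta_rot": [-0.057,0.132,-0.291],"travel": [0.4,-1,0],"gripper": 0},{"delta_rot": [-0.057,0.132,-0.291],"travel": [0.4,-1,0],"gripper": 0},{"delta_rot": [-0.057,0.132,-0.291],"travel": [0.4,-1,0],"gripper": 0},{"delta_rot": [-0.057,0.132,-0.291],"travel": [0.4,-1,0],"gripper": 0},{"delta_rot": [-0.057,0.132,-0.291],"travel": [0.4,-1,0],"gripper": 0}]}}

```text
clock: 4.75
tool_pos: [0.505, 0.1144, 0.3284]
eef_rot: [0.763, 0.609, 0.211, 0.043]
contact_force: [-0.7, -0.2, 1.1]
opening: 0.502
```

Run:
```python
from h import *
st=r.get_state();print(st['tool_pos'],st['q'])
go(*rot_pose(-.7,.16))
```

```text
[0.50503756 0.11435723 0.32837556] [ 0.16110822  0.32327136 -0.55707291  2.13101959  0.36167283  0.31787412
 -0.88019076]
travel [ 1.364 -0.523  0.472] rot [ 0.0005  0.0015 -0.0023] t 4.75
```

Call:
{"api": "play_rows", "payload": {"commands": [{"delta_rot": [0,0,0],"travel": [0.4,-0.15,0.1],"gripper": 0},{"delta_rot": [0,0,0],"travel": [0.7,-0.26,0.2],"gripper": 0},{"delta_rot": [0,0,0],"travel": [1,-0.4,0.3],"gripper": 0},{"delta_rot": [0,0,0],"travel": [1,-0.4,0.3],"gripper": 0},{"delta_rot": [0,0,0],"travel": [1,-0.4,0.3],"gripper": 0}]}}

```text
clock: 5.38
tool_pos: [0.4922, 0.2823, 0.3092]
eef_rot: [0.762, 0.61, 0.212, 0.043]
contact_force: [0.3, -0.9, 0.3]
opening: 0.5
```

Run:
```python
from h import *
np.set_printoptions(precision=4,suppress=True)
st=r.get_state();print(st['tool_pos'],st['q'])
x=np.load('x.npy');F=frame(x[2]);H=np.array([x[0],x[1],.135])
S={k:snap(k,k+'1.png') for k in('wrist','side')}
print(S['wrist']['origin'])
for k in S:
  for l in ('lug','disc_hole','disc_handle','disc'):
    for d in viewer.pinpoint(k,l)[:2] :
        u,v=d['at'];hh=dict(lug=-.003,disc_hole=.008,disc_handle=.04,disc=0)[l]
        s=S[k];dd=ray(s,u,v);p=s['origin']+dd*((H+hh*F[:,2]-s['origin'])@F[:,2])/(dd@F[:,2])
        print(k,l,round(d['conf'],2),[u,v],p,'rot frame',F.T@(p-H))
go(*rot_pose(-.7,.16)); go(*rot_pose(-.7,.029))
```

```text
[0.4922 0.2823 0.3092] [-0.4905  0.3827 -0.2146  2.066   0.5505  0.3143 -1.3866]
[0.4519 0.3286 0.4629]
wrist lug 0.88 [355.7, 278.0] [0.5899 0.2387 0.1313] rot frame [-0.0023 -0.0958 -0.003 ]
wrist disc_hole 0.86 [302.0, 303.4] [0.5303 0.2281 0.1165] rot frame [-0.0609 -0.0775  0.008 ]
wrist disc_handle 0.64 [294.7, 164.5] [0.5397 0.3612 0.1846] rot frame [0.0315 0.036  0.04  ]Traceback (most recent call last):
  File "<stdin>", line 9, in <module>
ValueError: it knows: beaker, disc_handle, disc_hole, lug, pin, pin_tip, rotator, stand
```

View pics/wrist1.png

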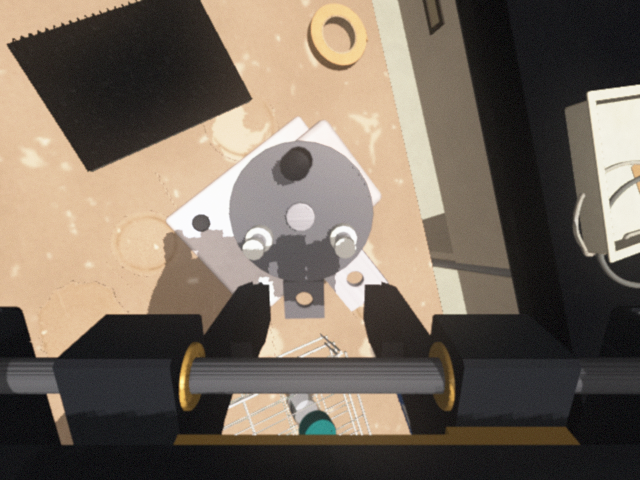

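The wrist view shows the disc centre near (301,210), the handle top near (297,157), the tab hole near (304,298) and the lug hole near (355,278). I'll zoom in to refine these.

Run:
```python
import cv2
a=cv2.imread('pics/wrist1.png')[130:330,215:395]
cv2.imwrite('pics/w1c.png',cv2.resize(a,None,fx=3,fy=3,interpolation=cv2.INTER_CUBIC))
```

```text
(no output)
```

View pics/w1c.png

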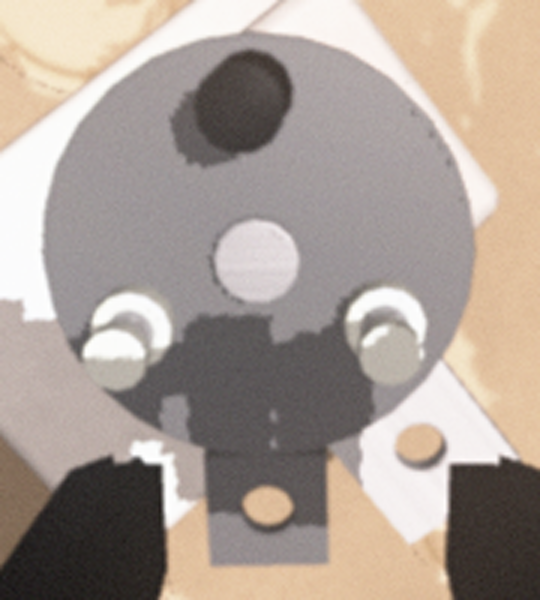

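The zoom gives, in wrist pixels, the tab hole at (304.5,299.3), the lug hole at (355.3,278), the disc centre at (301.5,211.3) and the handle top at about (298.5,161).

Run:
```python
from h import *
from scipy.optimize import least_squares
np.set_printoptions(precision=4,suppress=True)
S={k:viewer.snapshot(k) for k in('wrist','side','scene')}
x0=np.load('x.npy')
obs=[('wrist','lug',(355.3,278)),('wrist','disc_hole',(304.5,299.3)),('wrist','dc',(301.5,211.3)),('wrist','htop',(298.5,161)),
('side','lug',(331,181)),('side','disc_hole',(306,186.2)),('side','disc_handle',(312.2,141.6)),('scene','lug',(268.9,203.3)),('scene','disc_hole',(254.7,214.2)),('scene','disc_handle',(225.8,172.5))]
def model(x):
    F=frame(x[2]);H=np.array([x[0],x[1],.135]);th=x[3];t=F@[np.sin(th),-np.cos(th),0]
    return dict(lug=H-.09*F[:,1]-.003*F[:,2],disc_hole=H+.09*t+.008*F[:,2],disc_handle=H-.052*t+.04*F[:,2],htop=H-.052*t+.062*F[:,2],dc=H+.008*F[:,2])
def proj(s,p):
    q=att(s).T@(p-s['origin']);return np.array([s['cx']-s['fx']*q[0]/q[2],s['cy']+s['fy']*q[1]/q[2]])
w=[1]*4+[.7]*6
f=lambda x:np.concatenate([(proj(S[k],model(x)[l])-a)*wi for (k,l,a),wi in zip(obs,w)])
for s0 in (1,0):
    o=least_squares(lambda x:f(x) if s0 else f(x)[:8],x0);x=o.x
    print(x,'\n',f(x).reshape(-1,2)[:,:].round(1).tolist())
    if s0: np.save('x.npy',x)
m=model(np.load('x.npy'))
for k in m: print(k,m[k])
th=np.load('x.npy')[3]
go(*rot_pose(th,.08));go(*rot_pose(th,.029))
```

```text
[ 0.5524  0.3197  0.4046 -0.6329] 
 [[-0.9, -0.2], [-1.1, -2.0], [0.8, 1.0], [-1.2, 0.3], [-0.4, 0.3], [1.6, 0.0], [1.9, -0.2], [2.5, 0.1], [1.4, 0.7], [2.6, 1.1]]
[ 0.5529  0.3194  0.403  -0.6306] 
 [[-0.5, 0.0], [-0.4, -1.9], [1.3, 1.2], [-0.6, 0.5], [-0.3, 0.3], [1.7, 0.1], [2.0, -0.1], [2.7, 0.1], [1.6, 0.6], [2.8, 1.1]]
lug [0.589  0.2375 0.1323]
disc_hole [0.5335 0.2327 0.1198]
disc_handle [0.546  0.3626 0.1843]
htop [0.5374 0.3589 0.2042]
dc [0.5493 0.3184 0.1423]
travel [ 0.352 -0.087  0.728] rot [-0.006  -0.0074 -0.0003] t 5.78
travel [ 0.344 -0.081  1.068] rot [-0.006  -0.0074 -0.0003] t 5.78
```

Call:
{"api": "play_rows", "payload": {"commands": [{"delta_rot": [-0.006,-0.0074,0],"travel": [0.35,-0.087,0.2],"gripper": 0.2},{"delta_rot": [-0.006,-0.0074,0],"travel": [0.35,-0.087,0.5],"gripper": 0.2},{"delta_rot": [-0.006,-0.0074,0],"travel": [0.35,-0.085,0.8],"gripper": 0.2},{"delta_rot": [-0.006,-0.0074,0],"travel": [0.347,-0.083,0.9],"gripper": 0.2},{"delta_rot": [-0.006,-0.0074,0],"travel": [0.345,-0.083,0.9],"gripper": 0.2},{"delta_rot": [-0.006,-0.0074,0],"travel": [0.345,-0.083,0.9],"gripper": 0.2}]}}

```text
clock: 6.52
tool_pos: [0.5401, 0.3607, 0.1984]
eef_rot: [0.764, 0.607, 0.21, 0.057]
contact_force: [0.6, -0.4, 0.2]
opening: 0.6
```

Run:
```python
from h import *
st=r.get_state();print(st['q'],st['contact_force'])
x=np.load('x.npy');go(*rot_pose(x[3],.029))
snap('wrist','wrist2.png')
```

```text
[-0.77957011  0.6570739   0.08554608  1.97807923  0.72491932  0.12011002
 -1.65550575] [ 0.61016542 -0.36705981  0.24595122]
travel [-0.005 -0.     0.176] rot [ 0.0002 -0.0007 -0.0001] t 6.53
```

View pics/wrist2.png

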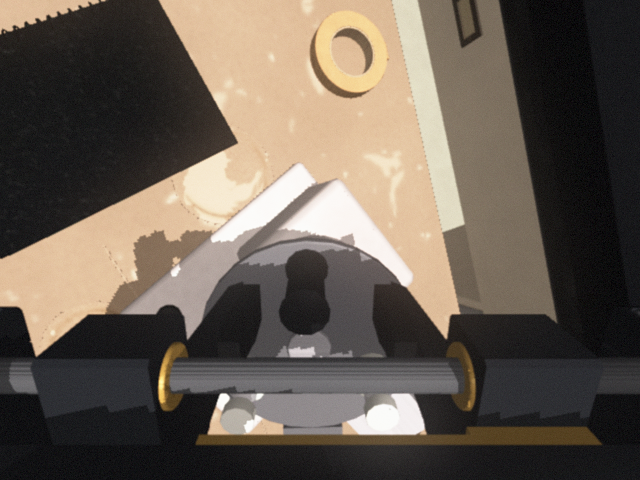

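The post sits between the open fingers, at (305,300) against finger inner edges at 258 and 375. I'll descend and grip it.

Call:
{"api": "play_rows", "payload": {"commands": [{"delta_rot": [0,0,0],"travel": [0,0,0.17],"gripper": 0.2},{"delta_rot": [0,0,0],"travel": [0,0,0.17],"gripper": 0.2},{"delta_rot": [0,0,0],"travel": [0,0,0.17],"gripper": -1},{"delta_rot": [0,0,0],"travel": [0,0,0.17],"gripper": -1},{"delta_rot": [0,0,0],"travel": [0,0,0.17],"gripper": -1},{"delta_rot": [0,0,0],"travel": [0,0,0.17],"gripper": -1},{"delta_rot": [0,0,0],"travel": [0,0,0.17],"gripper": -1}], "force": 15}}

```text
clock: 7.45
tool_pos: [0.5491, 0.366, 0.1741]
eef_rot: [0.764, 0.608, 0.209, 0.056]
contact_force: [-3.8, 1.0, 4.6]
opening: 0.223
```

Run:
```python
from h import *
st=r.get_state();print(st['q'],st['contact_force'],st['opening']*88)
x=np.load('x.npy');go(*rot_pose(x[3],.029))
for d in np.arange(.1,.65,.1): print([round(v,3) for v in(-d/np.pi,.052*(np.cos(d)-1)/.15,-.052*np.sin(d)/.15)])
```

```text
[-0.79894332  0.71077905  0.12688417  1.96655323  0.74231701  0.06892002
 -1.67766734] [-3.8313704  0.9889617  4.637497 ] 19.63301413308634
travel [-0.009  0.01   0.   ] rot [-0.0004 -0.0007  0.0005] t 7.45
[np.float64(-0.032), np.float64(-0.002), np.float64(-0.035)]
[np.float64(-0.064), np.float64(-0.007), np.float64(-0.069)]
[np.float64(-0.095), np.float64(-0.015), np.float64(-0.102)]
[np.float64(-0.127), np.float64(-0.027), np.float64(-0.135)]
[np.float64(-0.159), np.float64(-0.042), np.float64(-0.166)]
[np.float64(-0.191), np.float64(-0.061), np.float64(-0.196)]
```

Call:
{"api": "play_rows", "payload": {"commands": [{"delta_rot": [0,0,-0.016],"travel": [0,-0.018,0],"gripper": -1},{"delta_rot": [0,0,-0.032],"travel": [-0.002,-0.035,0],"gripper": -1},{"delta_rot": [0,0,-0.064],"travel": [-0.007,-0.069,0],"gripper": -1},{"delta_rot": [0,0,-0.095],"travel": [-0.015,-0.102,0],"gripper": -1},{"delta_rot": [0,0,-0.095],"travel": [-0.015,-0.102,0],"gripper": -1}]}}

```text
clock: 8.07
tool_pos: [0.5345, 0.3685, 0.1684]
eef_rot: [0.663, 0.716, 0.199, 0.086]
contact_force: [-4.6, 1.0, 6.9]
opening: 0.224
```

Run:
```python
from h import *
st=r.get_state();print(st['q'],st['contact_force'],st['opening']*88)
x=np.load('x.npy');go(*rot_pose(x[3]+.3,.029));go(*rot_pose(0,.029))
```

```text
[-0.83384214  0.71385144  0.1485849   2.001482    1.17828614  0.04258922
 -1.83448534] [-4.6190522   0.95572914  6.85717377] 19.72283311065509
travel [-0.017  0.009  0.   ] rot [-0.0003 -0.0013  0.0013] t 8.07
travel [-0.035 -0.105  0.   ] rot [-1.000e-04 -1.300e-03 -1.046e-01] t 8.07
```

Call:
{"api": "play_rows", "payload": {"commands": [{"delta_rot": [0,0,-0.03],"travel": [-0.003,-0.034,0],"gripper": -1},{"delta_rot": [0,0,-0.06],"travel": [-0.01,-0.066,0],"gripper": -1},{"delta_rot": [0,0,-0.09],"travel": [-0.018,-0.095,0],"gripper": -1},{"delta_rot": [0,0,-0.106],"travel": [-0.024,-0.11,0],"gripper": -1},{"delta_rot": [0,0,-0.106],"travel": [-0.024,-0.11,0],"gripper": -1},{"delta_rot": [0,0,-0.106],"travel": [-0.024,-0.11,0],"gripper": -1}]}}

```text
clock: 8.82
tool_pos: [0.5186, 0.3661, 0.1612]
eef_rot: [0.536, 0.816, 0.182, 0.116]
contact_force: [-6.2, 4.0, 6.0]
opening: 0.221
```

Run:
```python
from h import *
st=r.get_state();print(st['q'],st['contact_force'],st['opening']*88)
go(*rot_pose(0,.029))
s=snap('side','side2.png')
cv2.imwrite('pics/s2c.png',cv2.resize(s['color'][120:220,260:380,::-1],None,fx=6,fy=6,interpolation=cv2.INTER_CUBIC))
for l in('lug','disc_hole','disc_handle'): print(l,[(round(d['conf'],2),d['at']) for d in viewer.pinpoint('side',l)[:2]])
```

```text
[-0.77709797  0.70809013  0.03035857  2.04243762  1.75413136  0.12155563
 -2.07878142] [-6.22915233  3.96785886  5.95627207] 19.481672435701736
travel [-0.026  0.003  0.001] rot [-0.0003 -0.0025  0.0011] t 8.82
lug [(0.52, [332.9, 180.3])]
disc_hole [(0.6, [324.5, 181.5])]
disc_handle [(0.78, [300.8, 144.9])]
```

View pics/s2c.png

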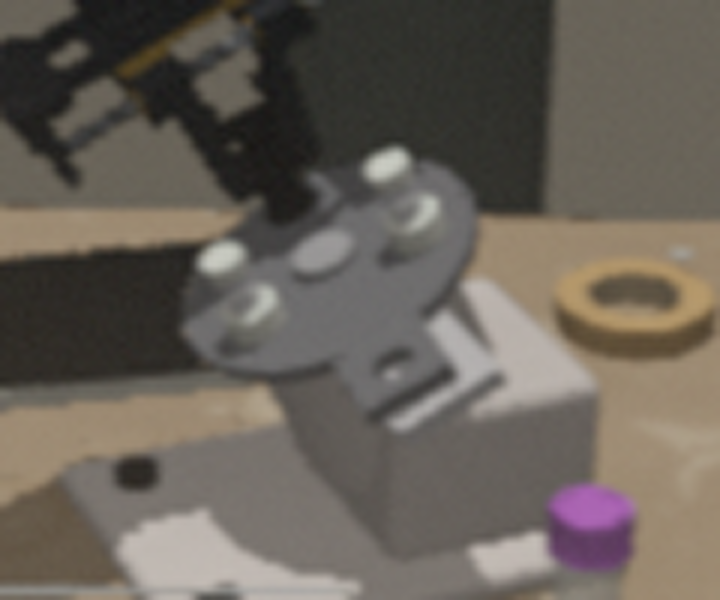

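The tab hole is at side pixel (326,182). It is still about 10 mm short of the lug hole, so the rotator's yaw estimate was a few degrees off. I'll turn the disc about 0.12 rad more.

Call:
{"api": "play_rows", "payload": {"commands": [{"delta_rot": [0,0,-0.02],"travel": [-0.005,-0.022,0],"gripper": -1},{"delta_rot": [0,0,-0.038],"travel": [-0.01,-0.042,0],"gripper": -1},{"delta_rot": [0,0,-0.038],"travel": [-0.01,-0.042,0],"gripper": -1},{"delta_rot": [0,0,-0.038],"travel": [-0.01,-0.042,0],"gripper": -0.4},{"delta_rot": [0,0,-0.038],"travel": [-0.01,-0.042,0],"gripper": 0.1},{"delta_rot": [0,0,-0.038],"travel": [-0.01,-0.042,-0.3],"gripper": 0.1},{"delta_rot": [0,0,-0.038],"travel": [-0.01,-0.042,-0.7],"gripper": 0.1},{"delta_rot": [0,0,-0.038],"travel": [-0.01,-0.042,-1],"gripper": 0.1},{"delta_rot": [0,0,-0.038],"travel": [-0.01,-0.042,-1],"gripper": 0.1},{"delta_rot": [0,0,-0.038],"travel": [-0.01,-0.042,-1],"gripper": 0.1}]}}

```text
clock: 10.28
tool_pos: [0.4585, 0.3335, 0.2964]
eef_rot: [0.489, 0.845, 0.175, 0.13]
contact_force: [0.3, -0.9, -0.3]
opening: 0.548
```

Run:
```python
from h import *
st=r.get_state();print(st['q'],st['contact_force'],st['tool_pos'])
s=snap('wrist','wrist3.png')
for l in('lug','disc_hole','disc_handle'): print(l,[(round(d['conf'],2),d['at']) for d in viewer.pinpoint('wrist',l)[:2]])
s=snap('side','side3.png')
for l in('lug','disc_hole','disc_handle'): print(l,[(round(d['conf'],2),d['at']) for d in viewer.pinpoint('side',l)[:2]])
a=cv2.imread('pics/wrist3.png')
b=cv2.resize(s['color'][130:210,270:370,::-1],None,fx=4,fy=4,interpolation=cv2.INTER_CUBIC)
c=cv2.resize(a,(400,300)); 
cv2.imwrite('pics/m3.png',np.hstack([np.vstack([c,np.zeros((20,400,3),np.uint8)]),b]))
```

```text
[-0.58301424  0.41398718 -0.31979415  2.07640797  0.89643429  0.40247101
 -1.12030705] [ 0.27759429 -0.92251238 -0.28326928] [0.45851462 0.33352726 0.296362  ]
lug [(0.83, [304.0, 332.6])]
disc_hole [(0.74, [308.3, 340.7]), (0.72, [306.5, 332.5])]
disc_handle [(0.63, [309.4, 220.2])]
lug [(0.48, [328.2, 182.6])]
disc_hole [(0.72, [328.5, 176.9])]
disc_handle [(0.8, [299.1, 147.8])]
```

View pics/m3.png

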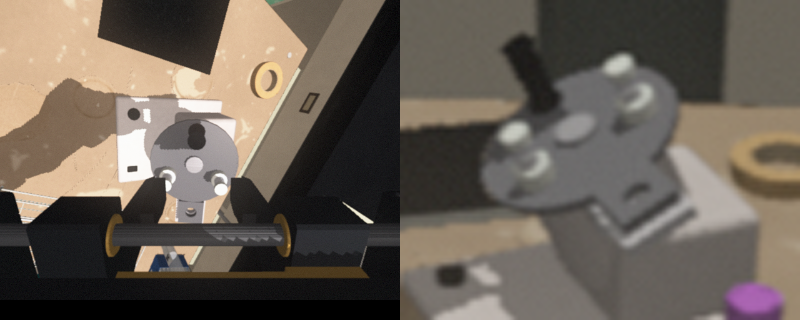

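The tab now sits over the lug in both views. I'll zoom in on the hole in the wrist image.

Run:
```python
import cv2
a=cv2.imread('pics/wrist3.png')[180:370,230:385]
cv2.imwrite('pics/w3c.png',cv2.resize(a,None,fx=3.1,fy=3.1,interpolation=cv2.INTER_CUBIC))
```

```text
(no output)
```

View pics/w3c.png

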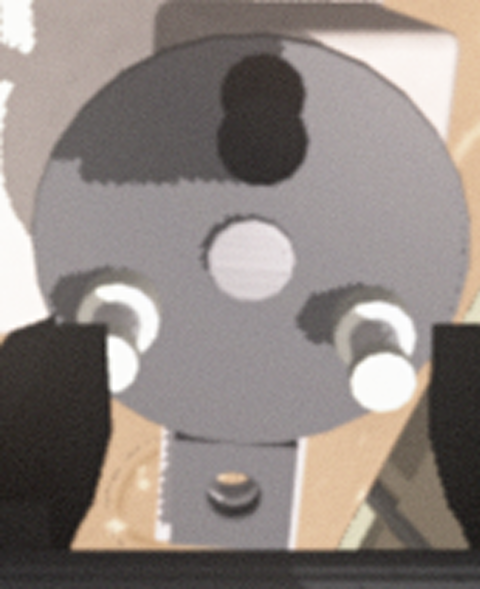

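The lug shows as near-equal strips on both sides of the tab (about 8 and 10 px at 3 px/mm), so the alignment is within about 1 mm. The tab hole is at wrist pixel (305.2,338.4). I'll refit the frame with the joint at 0.

Run:
```python
from h import *
from scipy.optimize import least_squares
np.set_printoptions(precision=4,suppress=True)
S={k:viewer.snapshot(k) for k in('wrist','side')}
obs=[('wrist','disc_hole',(305.2,338.4)),('wrist','dc',(310.8,256.5)),('wrist','htop',(314.5,225.5)),
('side','disc_hole',(328.5,177.3)),('side','disc_handle',(299.1,147.2))]
def model(x):
    F=frame(x[2]);H=np.array([x[0],x[1],.135]);t=-F[:,1]
    return dict(disc_hole=H+.09*t+.008*F[:,2],disc_handle=H-.052*t+.04*F[:,2],htop=H-.052*t+.062*F[:,2],dc=H+.008*F[:,2])
def proj(s,p):
    q=att(s).T@(p-s['origin']);return np.array([s['cx']-s['fx']*q[0]/q[2],s['cy']+s['fy']*q[1]/q[2]])
f=lambda x,n=5:np.concatenate([(proj(S[k],model(x)[l])-a) for k,l,a in obs[:n]])
for n in (5,3):
    x=least_squares(lambda x:f(x,n),[.55,.32,.45]).x
    print(x,np.degrees(x[2]),f(x).round(1)); m=model(x)
    for k in m: print(k,m[k])
    if n==5: np.save('x.npy',np.r_[x,0])
# grip pin measure from side
s=S['side'];vv,uu=np.mgrid[340:445,235:305]
P=np.array([pt(s,u,v) for u,v in zip(uu.ravel(),vv.ravel())])
Q=P[(abs(P[:,2]-.118)<.006)&(P[:,1]<-.3)];print('griptop',len(Q),Q.min(0),Q.max(0),Q.mean(0))
for l in('pin','stand','pin_tip','beaker'): print(l,[(round(d['conf'],2),d['at'],onz(s,*d['at'],dict(pin=.07,stand=0,pin_tip=.018,beaker=0)[l])) for d in viewer.pinpoint('side',l)[:3]])
```

```text
[0.5439 0.323  0.4642] 26.59681615488795 [ 0.7 -0.3  0.3  2.6 -0.6 -1.6 -1.1 -0.1  0.6 -1.5]
disc_hole [0.5811 0.241  0.1423]
disc_handle [0.5055 0.3619 0.1713]
htop [0.4971 0.3577 0.1912]
dc [0.5408 0.3215 0.1423]
[0.5438 0.323  0.4599] 26.347844440033505 [ 0.4 -0.2  0.3  2.5 -0.4 -1.8 -1.3 -0.1  0.6 -1.6]
disc_hole [0.5807 0.2409 0.1423]
disc_handle [0.5056 0.3621 0.1713]
htop [0.4972 0.358  0.1912]
dc [0.5408 0.3215 0.1423]
griptop 144 [ 0.4827 -0.3653  0.1122] [ 0.503  -0.3454  0.1208] [ 0.4932 -0.3572  0.1172]
pin [(0.85, [266.5, 393.7], array([ 0.4908, -0.357 ,  0.07  ])), (0.83, [271.2, 352.1], array([ 0.4894, -0.2707,  0.07  ]))]
stand [(0.59, [272.3, 420.5], array([ 0.497 , -0.3568,  0.    ]))]
pin_tip [(0.83, [267.4, 373.7], array([ 0.4808, -0.2747,  0.018 ]))]
beaker [(0.79, [322.4, 351.3], array([ 0.5781, -0.2029,  0.    ]))]
```

```bash
cat >> h.py <<'E'
def down(yaw): # tool x at yaw deg, pointing down
    a=np.radians(yaw);X=np.array([np.cos(a),np.sin(a),0]);Z=np.array([0,0,-1.]);return R.from_matrix(np.c_[X,np.cross(Z,X),Z])
def plan(wps):
    st=r.get_state();p,q=np.array(st['tool_pos']),R.from_quat(st['eef_rot']);print('clock',st['clock'])
    for P,Q in wps:
        P=np.array(P);t=q.inv().apply(P-p)/.15;w=(q.inv()*Q).as_rotvec()/np.pi
        print('T',np.round(t,3).tolist(),'W',np.round(w,4).tolist(),'rows>=',int(np.ceil(max(np.linalg.norm(t)*.15/.0625,np.linalg.norm(w)*180/10.7)))); p,q=P,Q
E
python3 - <<'E'
from h import *
plan([([.47,.24,.34],down(95)),([.49,.10,.34],down(80)),([.5,-.05,.34],down(70)),([.5,-.19,.32],down(60)),([.493,-.32,.28],down(54)),([.493,-.356,.15],down(54))])
E
```

```text
clock 10.975
T [-0.601, -0.099, -0.351] W [0.1392, -0.0142, 0.1367] rows>= 4
T [-0.941, 0.051, 0.0] W [0.0, 0.0, 0.0833] rows>= 3
T [-0.973, 0.239, 0.0] W [0.0, 0.0, 0.0556] rows>= 3
T [-0.877, 0.319, 0.133] W [0.0, 0.0, 0.0556] rows>= 3
T [-0.774, 0.393, 0.267] W [0.0, 0.0, 0.0333] rows>= 3
T [-0.194, 0.141, 0.867] W [0.0, 0.0, 0.0] rows>= 3
```

Call:
{"api": "play_rows", "payload": {"commands": [{"delta_rot": [0.0,0,0],"travel": [0,0,-0.3],"gripper": 0.1},{"delta_rot": [0.07,-0.007,0.07],"travel": [-0.3,-0.05,-0.35],"gripper": 0.1},{"delta_rot": [0.139,-0.014,0.137],"travel": [-0.6,-0.1,-0.35],"gripper": 0.1},{"delta_rot": [0.139,-0.014,0.137],"travel": [-0.6,-0.1,-0.35],"gripper": 0.1},{"delta_rot": [0.139,-0.014,0.137],"travel": [-0.6,-0.1,-0.35],"gripper": 0.1}]}}

```text
clock: 11.6
tool_pos: [0.4717, 0.2394, 0.3398]
eef_rot: [0.678, 0.735, 0.0, -0.001]
contact_force: [-0.8, -0.4, 0.9]
opening: 0.553
```

Call:
{"api": "play_rows", "payload": {"commands": [{"delta_rot": [0,0,0.04],"travel": [-0.4,0.02,0],"gripper": 0.1},{"delta_rot": [0,0,0.083],"travel": [-0.8,0.04,0],"gripper": 0.1},{"delta_rot": [0,0,0.083],"travel": [-0.94,0.05,0],"gripper": 0.1}]}}

```text
clock: 11.98
tool_pos: [0.4898, 0.0956, 0.3396]
eef_rot: [0.768, 0.64, -0.0, 0.001]
contact_force: [0.3, 0.4, -0.2]
opening: 0.547
```

Call:
{"api": "play_rows", "payload": {"commands": [{"delta_rot": [0,0,0.03],"travel": [-0.4,0.1,0],"gripper": 0.1},{"delta_rot": [0,0,0.056],"travel": [-0.8,0.2,0],"gripper": 0.1},{"delta_rot": [0,0,0.056],"travel": [-0.97,0.24,0],"gripper": 0.1}]}}

```text
clock: 12.35
tool_pos: [0.4994, -0.0539, 0.3395]
eef_rot: [0.821, 0.57, -0.0, 0.001]
contact_force: [-0.2, -0.1, 0.4]
opening: 0.553
```

Call:
{"api": "play_rows", "payload": {"commands": [{"delta_rot": [0,0,0.03],"travel": [-0.4,0.15,0],"gripper": 0.1},{"delta_rot": [0,0,0.056],"travel": [-0.8,0.3,0.1],"gripper": 0.1},{"delta_rot": [0,0,0.056],"travel": [-0.88,0.32,0.13],"gripper": 0.1},{"delta_rot": [0,0,0.056],"travel": [-0.88,0.32,0.13],"gripper": 0.1}]}}

```text
clock: 12.85
tool_pos: [0.499, -0.1903, 0.3195]
eef_rot: [0.867, 0.498, 0.0, -0.001]
contact_force: [0.3, 1.1, -0.6]
opening: 0.552
```

Run:
```python
from h import *
print(r.get_state()['q'],r.get_state()['tool_pos'])
plan([([.493,-.31,.28],down(54)),([.493,-.356,.17],down(54))])
```

```text
[ 0.45884378  0.47857124 -0.28253089  1.72610866  0.15573464  0.95992253
 -0.41116388] [ 0.49896647 -0.19033181  0.31949558]
clock 12.85
T [-0.709, 0.368, 0.262] W [-0.0004, -0.0003, 0.032] rows>= 3
T [-0.248, 0.18, 0.733] W [0.0, 0.0, 0.0] rows>= 2
```

Call:
{"api": "play_rows", "payload": {"commands": [{"delta_rot": [0,0,0.03],"travel": [-0.4,0.2,0.1],"gripper": 0.1},{"delta_rot": [0,0,0.032],"travel": [-0.71,0.37,0.26],"gripper": 0.1},{"delta_rot": [0,0,0.032],"travel": [-0.71,0.37,0.26],"gripper": 0.1},{"delta_rot": [0,0,0.032],"travel": [-0.71,0.37,0.26],"gripper": 0.1}]}}

```text
clock: 13.35
tool_pos: [0.4952, -0.307, 0.2812]
eef_rot: [0.89, 0.456, 0.001, -0.001]
contact_force: [-0.1, 0.2, -0.3]
opening: 0.548
```

Run:
```python
from h import *
s=snap('wrist','wrist4.png')
for l in('pin','stand','beaker','pin_tip'):
  for d in viewer.pinpoint('wrist',l)[:3]: print(l,round(d['conf'],2),d['at'],onz(s,*d['at'],dict(pin=.07,stand=0,pin_tip=.018,beaker=0)[l]))
  for d in viewer.outline_of('wrist',l)[:2]: print('  o',round(d['conf'],2),d['at'],d['pixels'].sum())
plan([([.493,-.356,.17],down(54)),([.493,-.356,.084],down(54))])
```

```text
pin 0.9 [341.4, 239.7] [ 0.49652883 -0.35308313  0.07      ]
pin 0.65 [273.8, 175.7] [ 0.4792377  -0.25581371  0.07      ]
  o 0.78 [339.8, 243.0] 817
  o 0.72 [273.7, 177.8] 798
stand 0.78 [332.8, 224.4] [ 0.49026723 -0.35113073  0.        ]
  o 0.63 [333.8, 226.7] 4228
beaker 0.73 [325.5, 79.3] [ 0.5809187  -0.20660185  0.        ]
beaker 0.29 [341.4, 238.8] [ 0.48826144 -0.37349594  0.        ]
  o 0.6 [322.8, 68.9] 5378
  o 0.96 [271.9, 176.4] 801
  o 0.85 [339.9, 247.9] 896
clock 13.8
T [-0.257, 0.176, 0.741] W [0.0001, -0.0004, 0.0007] rows>= 2
T [0.0, 0.0, 0.573] W [0.0, 0.0, 0.0] rows>= 2
```

View pics/wrist4.png

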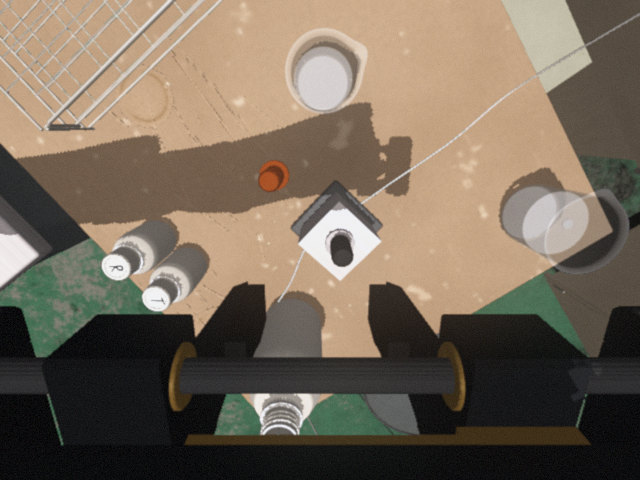

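The wrist view shows the pin (black grip) at (341,248), the orange decoy at (273,176), and the beaker clear at (323,75). A tall bottle near (285,390) is close to the gripper, so I'll check clearance.

Run:
```python
from h import *
np.set_printoptions(precision=3,suppress=True)
s=snap('side')
u,v=np.meshgrid(np.arange(90,330),np.arange(300,479))
P=np.array([pt(s,a,b) for a,b in zip(u.ravel(),v.ravel())])
c=np.array([.4945,-.355]);j=np.array([.81,-.588]);k=np.array([.588,.81])
a=(P[:,:2]-c)@j;b=(P[:,:2]-c)@k
for lo in (.05,.08,.11,.14,.17,.2,.23):
    m=(P[:,2]>lo)&(P[:,2]<lo+.03)&(P[:,1]<-.15)&(np.hypot(a,b)>.03)&(P[:,0]<.56)
    m&=(P[:,0]<.46)
    if m.sum()>5: print(lo,m.sum(),P[m].min(0),P[m].max(0),'jaw',a[m].min(),a[m].max(),'perp',b[m].min(),b[m].max())
plan([([.4945,-.355,.17],down(54)),([.4945,-.355,.084],down(54))])
```

```text
0.05 1436 [ 0.274 -0.478  0.05 ] [ 0.46  -0.218  0.08 ] jaw -0.2534943240525879 -0.018463076914048 perp -0.18508509688364397 0.0020001810898609054
0.08 1440 [ 0.282 -0.478  0.08 ] [ 0.403 -0.222  0.11 ] jaw -0.24637021507159437 -0.01779474406936702 perp -0.18499150548632526 -0.004665053011776578
0.11 1233 [ 0.324 -0.535  0.11 ] [ 0.402 -0.403  0.14 ] jaw -0.0925310662714585 -0.012370542924300745 perp -0.23151324822401045 -0.10651181824378246
0.14 1358 [ 0.33  -0.544  0.14 ] [ 0.395 -0.412  0.17 ] jaw -0.08486653516252311 -0.00064435344832477 perp -0.23451135871053974 -0.11205372916819822
0.17 593 [ 0.344 -0.551  0.17 ] [ 0.379 -0.422  0.2  ] jaw -0.07499210680075798 0.0061829898062620205 perp -0.23795161137757936 -0.1276948860346973
0.2 54 [ 0.359 -0.554  0.2  ] [ 0.363 -0.437  0.229] jaw -0.06023211435854901 0.009477203631709629 perp -0.24029690705232754 -0.14449451099067165
0.23 68 [ 0.36  -0.555  0.231] [ 0.363 -0.441  0.26 ] jaw -0.05722850004164066 0.010650239001524023 perp -0.2399314755692951 -0.14736789594473299
clock 13.85
T [-0.245, 0.18, 0.74] W [0.0, -0.0003, 0.0006] rows>= 2
T [0.0, 0.0, 0.573] W [0.0, 0.0, 0.0] rows>= 2
```

Call:
{"api": "play_rows", "payload": {"commands": [{"delta_rot": [0,0,0],"travel": [-0.245,0.18,0.1],"gripper": 0.1},{"delta_rot": [0,0,0],"travel": [-0.245,0.18,0.45],"gripper": 0.1},{"delta_rot": [0,0,0],"travel": [-0.245,0.18,0.74],"gripper": 0.1},{"delta_rot": [0,0,0],"travel": [-0.245,0.18,0.74],"gripper": 0.1},{"delta_rot": [0,0,0],"travel": [-0.245,0.18,0.74],"gripper": 0.1}]}}

```text
clock: 14.48
tool_pos: [0.4955, -0.3557, 0.1714]
eef_rot: [0.891, 0.455, 0.001, 0.001]
contact_force: [0.9, -0.5, 1.2]
opening: 0.549
```

Run:
```python
from h import *
s=snap('wrist','wrist5.png')
for d in viewer.outline_of('wrist','pin')[:2]: print('  o',round(d['conf'],2),d['at'],d['pixels'].sum())
for d in viewer.pinpoint('wrist','pin')[:2]: print(d['conf'],d['at'],onz(s,*d['at'],.07))
a=r.get_state();print(a['tool_pos'],a['q'])
plan([([.4945,-.355,.084],down(54))])
```

```text
o 0.67 [213.8, 143.1] 1973
  o 0.66 [310.7, 245.1] 1931
0.97 [216.2, 141.0] [ 0.48163447 -0.25913687  0.07      ]
[ 0.49562239 -0.35588119  0.17201189] [ 0.66441291  0.75200823 -0.20689092  1.67971548  0.21123932  0.72774942
 -0.27265202]
clock 14.625
T [-0.0, -0.012, 0.587] W [0.0012, -0.0004, 0.0005] rows>= 2
```

Call:
{"api": "play_rows", "payload": {"commands": [{"delta_rot": [0,0,0],"travel": [0,-0.01,0.25],"gripper": 0.1},{"delta_rot": [0,0,0],"travel": [0,-0.01,0.5],"gripper": 0.1},{"delta_rot": [0,0,0],"travel": [0,-0.01,0.585],"gripper": 0.1},{"delta_rot": [0,0,0],"travel": [0,-0.01,0.585],"gripper": 0.1},{"delta_rot": [0,0,0],"travel": [0,-0.01,0.585],"gripper": -1},{"delta_rot": [0,0,0],"travel": [0,-0.01,0.585],"gripper": -1},{"delta_rot": [0,0,0],"travel": [0,-0.01,0.585],"gripper": -1},{"delta_rot": [0,0,0],"travel": [0,-0.01,0.585],"gripper": -1},{"delta_rot": [0,0,0],"travel": [0,-0.01,0.585],"gripper": -1}], "force": 30}}

```text
clock: 15.75
tool_pos: [0.4934, -0.3544, 0.0829]
eef_rot: [0.891, 0.455, 0.001, 0.0]
contact_force: [-1.1, 0.7, 6.3]
opening: 0.237
```

Call:
{"api": "play_rows", "payload": {"commands": [{"delta_rot": [0,0,0],"travel": [0,0,-0.1],"gripper": -1},{"delta_rot": [0,0,0],"travel": [0,0,-0.35],"gripper": -1},{"delta_rot": [0,0,0],"travel": [0,0,-0.7],"gripper": -1},{"delta_rot": [0,0,0],"travel": [0,0,-1],"gripper": -1},{"delta_rot": [0,0,0],"travel": [0,0,-1],"gripper": -1},{"delta_rot": [0,0,0],"travel": [0,0,-1],"gripper": -1}]}}

```text
clock: 16.5
tool_pos: [0.4924, -0.3541, 0.2318]
eef_rot: [0.891, 0.455, 0.0, -0.001]
contact_force: [-0.8, 1.0, -1.2]
opening: 0.238
```

Run:
```python
from h import *
a=r.get_state();print(a['tool_pos'],a['opening']*88,a['contact_force'])
s=snap('side','side5.png')
p=viewer.outline_of('side','pin'); print([(d['conf'],d['at'],d['pixels'].sum()) for d in p])
print([(d['conf'],d['at']) for d in viewer.pinpoint('side','pin_tip')[:3]])
q=rot_pose(0,.2,-.09)
print(q[0])
plan([([.495,-.24,.33],down(60)),([.5,-.10,.36],down(70)),([.5,.04,.36],down(85)),([.52,.15,.33],down(100)),([.52,.2,.32],q[1])])
```

```text
[ 0.49240668 -0.35412369  0.23178021] 20.940479674399967 [-0.75678844  1.0106796  -1.18139005]
[(0.74, [260.5, 328.9], np.int64(549)), (0.57, [269.7, 352.4], np.int64(209)), (0.33, [270.6, 412.3], np.int64(3117))]
[(0.97, [266.5, 350.3]), (0.82, [267.6, 372.2])]
[0.50857209 0.20464839 0.31626156]
clock 16.65
T [0.627, -0.432, -0.661] W [-0.0011, -0.0003, -0.0328] rows>= 3
T [0.825, -0.438, -0.2] W [0.0, 0.0, -0.0556] rows>= 3
T [0.877, -0.319, 0.0] W [0.0, 0.0, -0.0833] rows>= 3
T [0.742, 0.069, 0.2] W [0.0, 0.0, -0.0833] rows>= 2
T [0.328, 0.058, 0.067] W [-0.1379, 0.0201, -0.0907] rows>= 3
```

Pin held. I'll cross over to the rotator.

Call:
{"api": "play_rows", "payload": {"commands": [{"delta_rot": [0,0,0],"travel": [0.1,-0.07,-0.4],"gripper": -1},{"delta_rot": [0,0,-0.03],"travel": [0.4,-0.25,-0.66],"gripper": -1},{"delta_rot": [0,0,-0.033],"travel": [0.63,-0.43,-0.66],"gripper": -1},{"delta_rot": [0,0,-0.033],"travel": [0.63,-0.43,-0.66],"gripper": -1}]}}

```text
clock: 17.15
tool_pos: [0.4967, -0.2353, 0.3311]
eef_rot: [0.864, 0.503, 0.001, -0.002]
contact_force: [0.7, -0.3, -0.6]
opening: 0.237
```

Call:
{"api": "play_rows", "payload": {"commands": [{"delta_rot": [0,0,-0.02],"travel": [0.35,-0.18,-0.1],"gripper": -1},{"delta_rot": [0,0,-0.04],"travel": [0.7,-0.36,-0.2],"gripper": -1},{"delta_rot": [0,0,-0.056],"travel": [0.825,-0.44,-0.2],"gripper": -1}]}}

```text
clock: 17.52
tool_pos: [0.5015, -0.0967, 0.3615]
eef_rot: [0.817, 0.577, 0.001, -0.001]
contact_force: [0.1, 0.1, -1.7]
opening: 0.238
```

Call:
{"api": "play_rows", "payload": {"commands": [{"delta_rot": [0,0,-0.03],"travel": [0.35,-0.13,0],"gripper": -1},{"delta_rot": [0,0,-0.06],"travel": [0.7,-0.26,0],"gripper": -1},{"delta_rot": [0,0,-0.083],"travel": [0.88,-0.32,0],"gripper": -1},{"delta_rot": [0,0,-0.083],"travel": [0.88,-0.32,0],"gripper": -1}]}}

```text
clock: 18.02
tool_pos: [0.5005, 0.0415, 0.3605]
eef_rot: [0.736, 0.677, -0.0, -0.001]
contact_force: [-0.2, -0.2, -2.1]
opening: 0.237
```

Call:
{"api": "play_rows", "payload": {"commands": [{"delta_rot": [0,0,-0.04],"travel": [0.35,0.03,0.1],"gripper": -1},{"delta_rot": [0,0,-0.083],"travel": [0.74,0.07,0.2],"gripper": -1},{"delta_rot": [0,0,-0.083],"travel": [0.74,0.07,0.2],"gripper": -1}]}}

```text
clock: 18.4
tool_pos: [0.5204, 0.1527, 0.3296]
eef_rot: [0.641, 0.767, 0.0, -0.002]
contact_force: [-0.0, -0.6, -2.0]
opening: 0.232
```

Run:
```python
from h import *
a=r.get_state();print(a['tool_pos'],a['q'],a['opening']*88)
q=rot_pose(0,.16,-.09)
print(q[0])
plan([q])
```

```text
[0.52044542 0.15269447 0.32959771] [-0.0482206   0.5071483  -0.51579984  1.67869808  0.27883459  1.03145052
 -0.47590052] 20.419813597421676
[0.52368795 0.2122168  0.28000925]
clock 18.4
T [0.386, 0.093, 0.332] W [-0.1385, 0.0188, -0.0896] rows>= 3
```

Call:
{"api": "play_rows", "payload": {"commands": [{"delta_rot": [-0.045,0.006,-0.03],"travel": [0.13,0.03,0.1],"gripper": -1},{"delta_rot": [-0.09,0.012,-0.06],"travel": [0.26,0.06,0.2],"gripper": -1},{"delta_rot": [-0.1385,0.019,-0.09],"travel": [0.386,0.093,0.332],"gripper": -1},{"delta_rot": [-0.1385,0.019,-0.09],"travel": [0.386,0.093,0.332],"gripper": -1},{"delta_rot": [-0.1385,0.019,-0.09],"travel": [0.386,0.093,0.332],"gripper": -1},{"delta_rot": [-0.1385,0.019,-0.09],"travel": [0.386,0.093,0.332],"gripper": -1}]}}

```text
clock: 19.15
tool_pos: [0.5257, 0.208, 0.2821]
eef_rot: [0.515, 0.829, 0.184, 0.116]
contact_force: [0.4, 0.3, -0.3]
opening: 0.235
```

Run:
```python
from h import *
np.set_printoptions(precision=4,suppress=True)
a=r.get_state();print(a['tool_pos'],a['q'],a['opening']*88)
plan([rot_pose(0,.16,-.09)]);plan([rot_pose(0,.085,-.09)])
w=snap('wrist','wrist6.png');s=snap('side','side6.png')
T=R.from_quat(a['eef_rot']).as_matrix();tip=a['tool_pos']+T[:,2]*.066
def proj(s,p):
    q=att(s).T@(p-s['origin']);return np.array([s['cx']-s['fx']*q[0]/q[2],s['cy']+s['fy']*q[1]/q[2]])
print('tip expected',proj(w,tip),proj(s,tip),'tcp',proj(w,a['tool_pos']))
hole=rot_pose(0,.008,-.09)[0];print('hole expected',proj(w,hole),proj(s,hole))
for k in('wrist','side'):
  for l in('pin_tip','pin','disc_hole'): print(k,l,[(round(d['conf'],2),d['at']) for d in viewer.pinpoint(k,l)[:2]])
cv2.imwrite('pics/m6.png',np.hstack([w['color'][180:480,230:400,::-1].repeat(2,0).repeat(2,1),cv2.resize(s['color'][90:240,265:380,::-1],(460,600),interpolation=cv2.INTER_CUBIC)]))
```

```text
[0.5257 0.208  0.2821] [-0.2526  0.4293 -0.3004  2.1104  0.6915  0.2277 -0.6877] 20.653871782424474
clock 19.15
T [0.031, -0.006, 0.013] W [0.0008, 0.0019, -0.0015] rows>= 1
clock 19.15
T [0.034, -0.007, 0.513] W [0.0008, 0.0019, -0.0015] rows>= 2
tip expected [314.6062 252.4601] [315.4069 150.9045] tcp [313.8771 301.1915]
hole expected [313.7362 212.2258] [327.4032 177.1537]
wrist pin_tip [(0.84, [315.6, 256.1])]
wrist pin [(0.76, [319.2, 289.3])]
wrist disc_hole [(0.97, [315.7, 218.4])]
side pin_tip [(0.74, [270.5, 372.6])]
side pin [(0.82, [265.8, 353.2]), (0.7, [306.8, 131.6])]
side disc_hole []
```

View pics/m6.png

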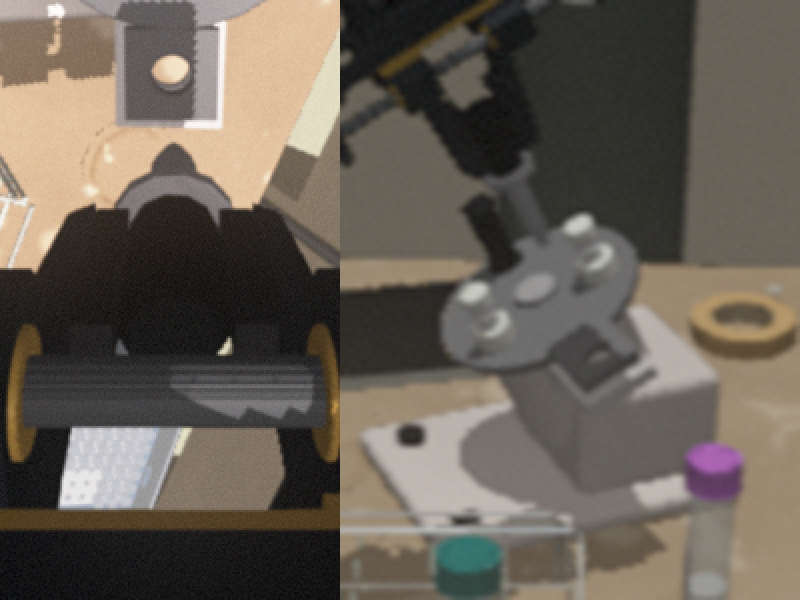

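The pin tip is at wrist pixel (316.5,253) and the tab hole at (315.5,216). Compared with the model, the hole lies about 2 mm further outward. I'll descend until the tip is just above the tab and check again.

Call:
{"api": "play_rows", "payload": {"commands": [{"delta_rot": [0.001,0.002,-0.0015],"travel": [0.017,-0.006,0.1],"gripper": -1},{"delta_rot": [0.001,0.002,-0.0015],"travel": [0.017,-0.006,0.3],"gripper": -1},{"delta_rot": [0.001,0.002,-0.0015],"travel": [0.017,-0.006,0.5],"gripper": -1},{"delta_rot": [0.001,0.002,-0.0015],"travel": [0.017,-0.006,0.5],"gripper": -1},{"delta_rot": [0.001,0.002,-0.0015],"travel": [0.017,-0.006,0.5],"gripper": -1},{"delta_rot": [0.001,0.002,-0.0015],"travel": [0.017,-0.006,0.5],"gripper": -1}]}}

```text
clock: 20.3
tool_pos: [0.5513, 0.2257, 0.2139]
eef_rot: [0.512, 0.831, 0.185, 0.113]
contact_force: [0.5, -0.1, -0.9]
opening: 0.234
```

Run:
```python
from h import *
np.set_printoptions(precision=4,suppress=True)
a=r.get_state();print(a['tool_pos'],a['q'],a['contact_force'])
plan([rot_pose(0,.087,-.09)])
w=snap('wrist','wrist7.png');s=snap('side','side7.png')
T=R.from_quat(a['eef_rot']).as_matrix();tip=a['tool_pos']+T[:,2]*.066
def proj(s,p):
    q=att(s).T@(p-s['origin']);return np.array([s['cx']-s['fx']*q[0]/q[2],s['cy']+s['fy']*q[1]/q[2]])
hole=rot_pose(0,.008,-.09)[0]
print('tip exp',proj(w,tip),proj(s,tip));print('hole exp',proj(w,hole),proj(s,hole))
for k in('wrist','side'):
  for l in('pin_tip','disc_hole'): print(k,l,[(round(d['conf'],2),d['at']) for d in viewer.pinpoint(k,l)[:2]])
W=w['color'][150:270,260:370,::-1]
cv2.imwrite('pics/m7.png',np.hstack([cv2.resize(W,(440,480),interpolation=cv2.INTER_CUBIC),cv2.resize(s['color'][130:210,290:350,::-1],(360,480),interpolation=cv2.INTER_CUBIC)]))
```

```text
[0.5513 0.2257 0.2139] [-0.4152  0.5739 -0.0754  2.115   1.1591  0.0439 -1.1518] [ 0.5242 -0.1252 -0.9224]
clock 20.3
T [0.002, 0.0, 0.001] W [-0.0001, -0.0009, 0.0008] rows>= 1
tip exp [314.574  252.4318] [325.4969 173.3367]
hole exp [314.7841 245.7568] [327.4032 177.1537]
wrist pin_tip [(0.97, [315.0, 253.7])]
wrist disc_hole []
side pin_tip [(0.9, [266.3, 373.6]), (0.82, [327.9, 172.1])]
side disc_hole [(0.91, [326.8, 177.4])]
```

View pics/m7.png

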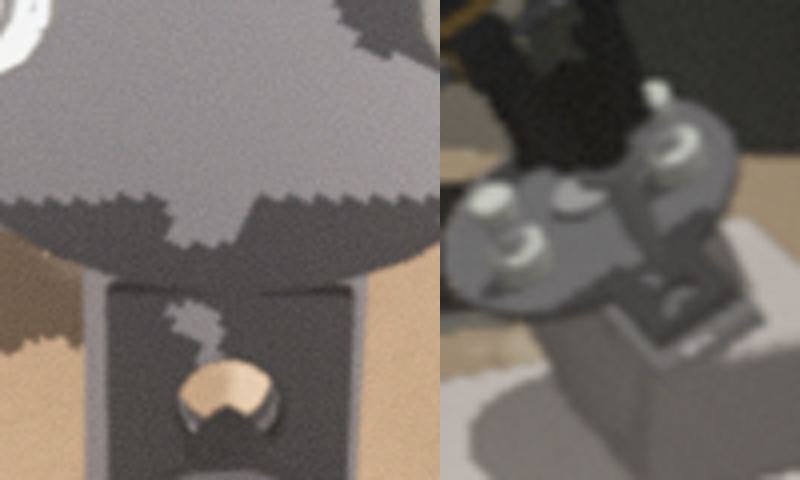

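The tip end is at wrist (317,254) over a hole centred near (317.5,251), and the tool axis meets the tab plane at about row 247.5. That means shifting about 2.2 mm outward. I'll enter in small steps and watch the force.

Call:
{"api": "play_rows", "payload": {"commands": [{"delta_rot": [0,-0.001,0],"travel": [-0.015,0.002,0],"gripper": -1},{"delta_rot": [0,-0.001,0],"travel": [-0.015,0.002,0.05],"gripper": -1},{"delta_rot": [0,-0.001,0],"travel": [-0.015,0.002,0.1],"gripper": -1},{"delta_rot": [0,-0.001,0],"travel": [-0.015,0.002,0.15],"gripper": -1},{"delta_rot": [0,-0.001,0],"travel": [-0.015,0.002,0.15],"gripper": -1}]}}

```text
clock: 21.22
tool_pos: [0.5609, 0.2278, 0.1929]
eef_rot: [0.512, 0.831, 0.183, 0.113]
contact_force: [-1.0, 0.3, -1.2]
opening: 0.235
```

Run:
```python
from h import *
np.set_printoptions(precision=3,suppress=True)
a=r.get_state();T=R.from_quat(a['eef_rot']);print(a['q'],'F tool',T.inv().apply(a['contact_force']),'M',T.inv().apply(a['moment']))
plan([rot_pose(0,.022,-.09)])
```

```text
[-0.358  0.624 -0.161  2.103  1.734  0.097 -1.716] F tool [ 0.736 -1.198  0.818] M [ 0.396 -0.064  0.02 ]
clock 21.225
T [0.018, 0.003, 0.28] W [-0.0005, -0.0, 0.0007] rows>= 1
```

Call:
{"api": "play_rows", "payload": {"commands": [{"delta_rot": [0,0,0],"travel": [0,0,0.04],"gripper": -1},{"delta_rot": [0,0,0],"travel": [0,0,0.08],"gripper": -1},{"delta_rot": [0,0,0],"travel": [0,0,0.12],"gripper": -1},{"delta_rot": [0,0,0],"travel": [0,0,0.12],"gripper": -1},{"delta_rot": [0,0,0],"travel": [0,0,0.12],"gripper": -1}]}}

```text
clock: 21.85
tool_pos: [0.5676, 0.2314, 0.177]
eef_rot: [0.512, 0.831, 0.183, 0.114]
contact_force: [0.0, 0.2, -1.2]
opening: 0.239
```

Run:
```python
from h import *
np.set_printoptions(precision=3,suppress=True)
a=r.get_state();T=R.from_quat(a['eef_rot']);print(a['q'],'F tool',T.inv().apply(a['contact_force']),'M',T.inv().apply(a['moment']))
plan([rot_pose(0,.022,-.09)])
```

```text
[-0.295  0.665 -0.264  2.092  1.808  0.168 -1.776] F tool [ 0.217 -0.391  1.109] M [ 0.376 -0.037 -0.061]
clock 21.85
T [0.017, 0.001, 0.163] W [-0.0003, 0.0001, 0.0009] rows>= 1
```

Call:
{"api": "play_rows", "payload": {"commands": [{"delta_rot": [0,0,0],"travel": [0,0,0.05],"gripper": -1},{"delta_rot": [0,0,0],"travel": [0,0,0.1],"gripper": -1},{"delta_rot": [0,0,0],"travel": [0,0,0.14],"gripper": -1},{"delta_rot": [0,0,0],"travel": [0,0,0.15],"gripper": -1},{"delta_rot": [0,0,0],"travel": [0,0,0.15],"gripper": -1}]}}

```text
clock: 22.48
tool_pos: [0.5761, 0.2356, 0.1564]
eef_rot: [0.512, 0.831, 0.183, 0.114]
contact_force: [0.3, -0.2, -1.2]
opening: 0.238
```

Call:
{"api": "play_rows", "payload": {"commands": [{"delta_rot": [0,0,0],"travel": [0,0,0.01],"gripper": -1},{"delta_rot": [0,0,0],"travel": [0,0,0.02],"gripper": -1},{"delta_rot": [0,0,0],"travel": [0,0,0.02],"gripper": -1}]}}

```text
clock: 22.85
tool_pos: [0.5772, 0.2364, 0.1543]
eef_rot: [0.512, 0.831, 0.184, 0.114]
contact_force: [-2.9, -0.2, 2.9]
opening: 0.238
```

Run:
```python
from h import *
np.set_printoptions(precision=3,suppress=True)
a=r.get_state();T=R.from_quat(a['eef_rot']);print(a['q'],'F tool',T.inv().apply(a['contact_force']),'M',T.inv().apply(a['moment']))
plan([rot_pose(0,.022,-.09)])
```

```text
[-0.247  0.725 -0.346  2.075  1.887  0.237 -1.837] F tool [ 1.138 -1.174 -3.731] M [ 0.479 -0.059 -0.073]
clock 22.85
T [0.016, -0.0, -0.005] W [-0.0001, 0.0001, 0.001] rows>= 1
```

Call:
{"api": "play_rows", "payload": {"commands": [{"delta_rot": [0,0,0],"travel": [0,0,0.01],"gripper": -1},{"delta_rot": [0,0,0],"travel": [0,0,0.015],"gripper": -1},{"delta_rot": [0,0,0],"travel": [0,0,0.015],"gripper": -1}]}}

```text
clock: 23.22
tool_pos: [0.5777, 0.2367, 0.1543]
eef_rot: [0.511, 0.831, 0.185, 0.115]
contact_force: [-11.8, -6.9, 22.9]
opening: 0.237
```

Run:
```python
from h import *
np.set_printoptions(precision=3,suppress=True)
a=r.get_state();T=R.from_quat(a['eef_rot']);print('F tool',T.inv().apply(a['contact_force']))
plan([rot_pose(0,.022,-.09)])
s=snap('side','side8.png')
print([(round(d['conf'],2),d['at']) for d in viewer.pinpoint('side','pin')[:3]])
cv2.imwrite('pics/s8.png',cv2.resize(s['color'][125:215,280:380,::-1],(660,594),interpolation=cv2.INTER_CUBIC))
```

```text
F tool [ -0.947  -2.641 -26.504]
clock 23.225
T [0.016, -0.004, -0.007] W [0.0006, 0.0002, 0.0013] rows>= 1
[(0.89, [265.5, 349.3]), (0.78, [327.4, 175.3]), (0.71, [332.4, 179.3])]
```

The pin stops hard at 26 N, at the height expected for the seated collar. I'll relax the force, open and withdraw along the axle.

Call:
{"api": "play_rows", "payload": {"commands": [{"delta_rot": [0,0,0],"travel": [0,0,-0.015],"gripper": -1},{"delta_rot": [0,0,0],"travel": [0,0,-0.015],"gripper": 0},{"delta_rot": [0,0,0],"travel": [0,0,-0.015],"gripper": 0},{"delta_rot": [0,0,0],"travel": [0,0,-0.015],"gripper": 0},{"delta_rot": [0,0,0],"travel": [0,0,-0.015],"gripper": 0},{"delta_rot": [0,0,0],"travel": [0,0,-0.2],"gripper": 0},{"delta_rot": [0,0,0],"travel": [0,0,-0.6],"gripper": 0},{"delta_rot": [0,0,0],"travel": [0,0,-1],"gripper": 0},{"delta_rot": [0,0,0],"travel": [0,0,-1],"gripper": 0},{"delta_rot": [0,0,0],"travel": [0,0,-1],"gripper": 0}]}}

```text
clock: 24.58
tool_pos: [0.5212, 0.2086, 0.2906]
eef_rot: [0.512, 0.831, 0.185, 0.115]
contact_force: [-0.5, -0.3, -0.2]
opening: 0.5
```

Run:
```python
from h import *
np.set_printoptions(precision=3,suppress=True)
a=r.get_state();print(a['contact_force'],a['tool_pos'])
s=snap('side','side9.png');w=snap('wrist','wrist9.png')
def proj(s,p):
    q=att(s).T@(p-s['origin']);return np.array([s['cx']-s['fx']*q[0]/q[2],s['cy']+s['fy']*q[1]/q[2]])
print('exp origin',[proj(k,rot_pose(0,.008,-.09)[0]) for k in(s,w)],'exp grip top',[proj(k,rot_pose(0,.056,-.09)[0]) for k in(s,w)])
print([(round(d['conf'],2),d['at']) for k in('side','wrist') for d in viewer.pinpoint(k,'pin')[:3]])
print([(d['conf'],onz(s,*d['at'],0)) for d in viewer.pinpoint('side','beaker')[:2]])
cv2.imwrite('pics/s9.png',np.hstack([cv2.resize(s['color'][125:215,285:375,::-1],(400,400),interpolation=cv2.INTER_CUBIC),cv2.resize(w['color'][120:280,230:390,::-1],(400,400),interpolation=cv2.INTER_CUBIC)]))
```

```text
[-0.464 -0.307 -0.235] [0.521 0.209 0.291]
exp origin [array([327.403, 177.154]), array([313.934, 213.213])] exp grip top [array([320.337, 162.821]), array([313.632, 227.846])]
[(0.95, [264.8, 351.7]), (0.63, [324.2, 353.5]), (0.47, [326.5, 179.7]), (0.7, [316.1, 214.9])]
[(0.76, array([ 0.581, -0.211,  0.   ]))]
```

The picture limit is reached, so I'll check the seating from the depth map instead.

Run:
```python
from h import *
np.set_printoptions(precision=4,suppress=True)
x=np.load('x.npy');F=frame(x[2]);H=np.array([x[0],x[1],.135])
w=snap('wrist')
u,v=np.meshgrid(np.arange(270,370),np.arange(150,290))
L=np.array([F.T@(pt(w,a,b)-H) for a,b in zip(u.ravel(),v.ravel())])
d=L-[0,-.09,0];rr=np.hypot(d[:,0],d[:,1])
for nm,m in [('grip top h (exp .056)',(rr<.014)&(L[:,2]>.045)&(L[:,2]<.075)),('collar top h (exp .014)',(rr<.02)&(L[:,2]>.0105)&(L[:,2]<.03)),('tab h (exp .008)',(rr>.019)&(abs(d[:,0])<.018)&(d[:,1]<0)&(d[:,1]>-.02)&(L[:,2]>0)&(L[:,2]<.0105)),('disc h',(L[:,1]>-.06)&(abs(L[:,0])<.02)&(abs(L[:,2]-.008)<.006)),('lug h (exp -.003)',(abs(d[:,0])<.03)&(abs(d[:,1])<.03)&(L[:,2]<0)&(L[:,2]>-.02))]:
    Q=d[m]; print(nm,m.sum(), Q.mean(0) if len(Q) else '', (Q.min(0),Q.max(0)) if len(Q) else '')
print(r.get_state()['contact_force'],r.get_state()['clock'])
```

```text
grip top h (exp .056) 605 [-0.0003 -0.0021  0.0548] (array([-0.0108, -0.0134,  0.0456]), array([0.0098, 0.007 , 0.0577]))
collar top h (exp .014) 440 [-0.0002  0.0027  0.0155] (array([-0.016 , -0.0136,  0.0106]), array([0.0154, 0.0116, 0.0299]))
tab h (exp .008) 107 [ 0.0017 -0.0153  0.0081] (array([-0.0174, -0.02  ,  0.0065]), array([ 0.0177, -0.008 ,  0.0098]))
disc h 1418 [-0.      0.0434  0.0075] (array([-0.02  ,  0.03  ,  0.0052]), array([0.02  , 0.0561, 0.0098]))
lug h (exp -.003) 369 [-0.0093 -0.0061 -0.003 ] (array([-0.0249, -0.03  , -0.0053]), array([ 0.0253,  0.0184, -0.0009]))
[-0.5316  0.327  -0.2109] 24.875
```

```bash
python3 -c "
from h import *
print(r.finish_job())"
```

```text
the job is handed in; nothing more can be done
None
```

The rotator is locked and the job is handed in at about 25 s of the 67 s allowed. I turned the disc by its handle until the tab hole lay over the lug hole. Then I took the black-gripped pin from its stand, pushed it through both holes, released it and backed away.

What the last checks showed:
- **Alignment:** before the pin went in, the lug showed almost equally on both sides of the tab, so the holes were within about 1 mm of each other.
- **Seating:** the pin slid in without resistance and stopped hard at 26 N, at the height expected for the collar on the tab. The depth map agreed, with the collar top at about 14–15 mm (expected 14) and the grip top at about 56 mm (expected 56).
- **Robot:** the gripper is open, clear of everything, and reads no contact force.
- **Beaker:** it measured (0.581, -0.211) at the end against (0.578, -0.203) and (0.581, -0.207) earlier. The difference is within measurement error, and the arm never came near it.

Disagreements along the way:
- My first estimate of the rotator's yaw was about 3° off, so the first turn fell roughly 10 mm short. I corrected it by turning further.
- The modelled hole position was about 2 mm off radially. I corrected that from the wrist camera before inserting the pin.
- I had used all 12 picture views by the end, so the final check relies on depth and detector numbers and not on a picture I looked at.

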